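# Clear the table saw with the push stick

### The job

Leave the little table saw clear and safe: bring its raised blade guard all the way down, use the push stick to push the three wood offcuts lying between the guard and the rip fence off the back of the table into the offcut bin, and lay the stick flat on the bench again. Slide the stick lightly over the table without leaning on it, keep the fingers off the offcuts, do not shift the fence from its setting, and leave everything else on the bench where it is.

Things in the scene. Friction and masses are not known exactly. Their poses are not given: they have to be found in the camera images.
- saw: Small grey bench table saw, fixed, with an aluminium table 180 mm (its x) by 200 mm (its y), 90 mm high. Origin on the bench under the table's centre, z up. Its +y is the feed direction, towards the offcut bin; the open front edge (y = -100 mm, with the fence rail) faces away from the bin. The blade stands in the plane x = -20 mm.
- guard_nose (a point): Top of the guard's low front end (a flat 25 mm wide, 18 mm long), where to press it down. The clear plastic blade guard with a black top rib is 25 mm wide (saw x from -32.5 to -7.5 mm), 157 mm long (saw y from -74 to 75 mm when down) and, when down, 55 mm high over the table, 39 mm at its nose.
- guard_hinge (a point): The guard's hinge axis (along the saw's x), at the top of the plate behind the blade, 48 mm over the table.
- guard (a joint): Guard angle in rad: 0 = fully down over the blade, larger = front end raised (up to 0.9). Stiff hinge: it stays where it is left.
- fence_face (a point): Middle of the rip fence's face towards the blade, 15 mm over the table (axes as the saw's). The fence is an aluminium bar 26 mm wide, 30 mm high, as long as the table, parallel to the blade. The lane between it and the guard's side is about 57 to 61 mm wide. It slides on its rail if shoved sideways with more than about 5 N, so never force a wedged offcut.
- offcut_bin: Open plywood bin, 140 (x) x 102 (y) x 74 mm high, walls 6 mm, with two thin scraps already fixed on its floor. Origin under its centre. It stands behind the table with its near wall tucked under the table's overhanging rear edge, and is heavy.
- push_stick: Plywood push stick, 240 mm long (its x), 18 mm wide (y), 10 mm thick (z). Origin at mid-length on its underside (the side that lies on the bench at the start); forked tip at x = +120 mm, rounded handle end with a hole at x = -120 mm; centre of mass near the middle.
- stick_tip (a point): Underside of the push stick at the end of its forked tip, mid-width.
- offcut_strip: Wood offcut, narrow strip, 56 mm long, 16 mm wide, 10 mm high, width along its x, length along its y. Origin at the centre of its underside. At the start it lies on the saw table in the lane between the guard and the fence.
- offcut_short: Wood offcut, short block, 30 mm long, 25 mm wide, 10 mm high, width along its x, length along its y. Origin at the centre of its underside. At the start it lies on the saw table in the lane between the guard and the fence.
- offcut_notched: Wood offcut, block 40 mm long, 28 mm wide, with a notch cut from one corner, 10 mm high, width along its x, length along its y. Origin at the centre of its underside. At the start it lies on the saw table in the lane between the guard and the fence.
- glue_bottle: Bystander: white glue bottle, 50 mm wide, 157 mm high. Origin at the centre of its underside.
- masking_tape: Bystander: roll of tape lying flat, 105 mm wide, 24 mm high. Origin at the centre of its underside.
- nail_tin: Bystander: round tin, 69 mm wide, 38 mm high. Origin at the centre of its underside.

How it is judged (in metres and radians):
At the end, for the whole second after the job is handed in: The guard is fully down (within 2 degrees); all three offcuts lie at rest inside the offcut bin, below its rim; the push stick lies flat and still on the bench top (x of offcut_strip in the frame of offcut_bin between -0.065 and 0.065 m and y of offcut_strip in the frame of offcut_bin between -0.047 and 0.047 m and z of offcut_strip in the frame of offcut_bin between 0 and 0.06 m and linear speed of each of offcut_strip, offcut_short, offcut_notched below 0.03 m/s and x of offcut_short in the frame of offcut_bin between -0.065 and 0.065 m and y of offcut_short in the frame of offcut_bin between -0.047 and 0.047 m and z of offcut_short in the frame of offcut_bin between 0 and 0.06 m and x of offcut_notched in the frame of offcut_bin between -0.065 and 0.065 m and y of offcut_notched in the frame of offcut_bin between -0.047 and 0.047 m and z of offcut_notched in the frame of offcut_bin between 0 and 0.06 m and value of joint guard below 0.035 rad and height (world z) of push_stick below 0.012 m and (angle between push_stick's own z axis and vertical below 0.06 rad or angle between push_stick's own z axis and vertical above 3.08 rad) and linear speed of push_stick below 0.02 m/s); the robot touches nothing.
It fails at once if the gripper's fingers touch an offcut (contact force between the fingers and offcut_strip above 0.3 N or contact force between the fingers and offcut_short above 0.3 N or contact force between the fingers and offcut_notched above 0.3 N).
It fails at once if the rip fence is shoved more than 3 mm off its setting (distance of fence_face from where it was at the start of the episode above 0.003 m).
It fails at once if the push stick is pressed on the saw, its fence or guard with more than 10 N (contact force between push_stick and saw above 10 N).
It fails at once if a bystander or the bin is moved by more than 20 mm (distance of any of glue_bottle, masking_tape, nail_tin, offcut_bin from where it was at the start of the episode above 0.02 m).
It also fails if it takes over 72 s, if anything falls off the work surface, if the arm or the gripper's body presses on something with over 40 N, if the wrist force passes 120 N, or if a joint passes its speed limit or range.

### The arm

A 6-joint arm with a two-finger parallel gripper is mounted at the origin on the work surface; the furniture and walls round the work are solid. World frame = base frame: x ahead of the robot, y to its left, z up, the work surface at z = 0. Lengths are in m, angles in degrees, forces in N, time in s.
With the tool pointing down it reaches from about 0.35 to 0.875 m from the base axis. Payload 4.2 kg.
Tool frame: the origin (TCP) lies midway between the tips of the shut fingers; the grasp point (between the pads) lies 19 mm behind it; z points along the fingers, y is the line along which they close (so a half turn about z gives the same grasp; the last joint's range is limited). The gripper opens to 87 mm and grips with 3 to 60 N. Pads are 19 mm wide; open, the fingers measure 117 mm over their backs; the gripper's body (75 mm by 190 mm) begins 51 mm behind the grasp point.
Start: joints at [79.16, 22.042, 0.453, 0, -68.411, -14.817], TCP at [0.271, 0.563, 0.223] pointing down, gripper open.
Joint ranges: [-179.83, 179.83], [-69.29, 118.12], [-61.27, 80.66], [-181.25, 117.63], [-171.15, -9.14], [-177.46, 177.46]. Speed limits (degrees/s): [159.86, 159.86, 180, 180, 180, 180].

### API

Orientations are given as [roll, pitch, yaw] about the fixed x, y, z axes, in that order (R = Rz(yaw) Ry(pitch) Rx(roll)).
In Python, from workcell import env gives the robot as it stands. The module is installed in compiled form; this text tells all that it offers. Calls block until the motion is done:
- env.goto(position, orientation): joint-space move of the TCP to a pose.
- env.move_straight(position, rotation=None, rate=0.15, force_limit=None): straight line of the TCP; rotation=None keeps the orientation; rate is the mean speed in m/s. With force_limit (N) it stops when the force on the tool has changed by that much, and returns True; else False.
- env.set_joints(angles): joint-space move.
- env.gripper_to(opening, grasp_force=None): opening from 0.0 (shut) to 1.0 (fully open); grasp_force is the grip in N (None keeps the last); returns when the fingers have stopped.
- env.dwell(seconds).
- env.inverse_kinematics(position, orientation): joint angles nearest the present ones, or None.
- env.read_state(): the state.
- env.grab_frame(name): name is "side" or "top" or "wrist"; returns a dict with "image" (420x560x3 uint8, blue, green, red), "fx", "fy", "cx", "cy" (pixels), "D" ([k1, k2, p1, p2, k3] as OpenCV has them; the pictures are not rectified), "position" and "orientation" of the camera in the world. Camera axes: x right, y up, looking along -z (the intrinsics and any distortion apply to the point x, -y, -z); pixel columns grow to the right and rows downward; lengths in m; the calibration is good to about 2 mm. A picture is of the moment at which its call begins. There is no depth.
A pose or a line that the arm cannot do raises env.Unreachable and nothing moves.
- env.close_job(): hands the job in; it is judged then, once.
Trained networks look in a picture, given as the dict that the camera call returned (one of the last four; its "shot" number tells which), for a name from the list of things; names that differ only in an ending like _2 or _b are one class to them, and where a whole thing is asked for, a point or a joint stands for the part that bears it (a point fixed in the world has none). Each returns a list of dicts, best first, with "score" (0 to 1); they miss things now and then, are a little off and sometimes report something else, mostly with a low value. They report only what shows in the picture. A call takes as long as a camera call.
- env.search_frame(picture, thing): "xyz" ([x, y, z] in m, in world coordinates, good to about 4 mm: the middle of the surface that is visible of it).
- env.trace(picture, thing): "mask" (420x560 bool, what is visible of it).
The state is a dict: "clock": time; "joint_positions": joint angles; "qvel": joint speeds; "joint_torque": joint torques, N m; "position": TCP position; "tool_rot": TCP orientation; "force": force on the tool from outside, world axes, zero at the start; "wrist_torque": the same for the moment, N m; "opening": opening from 0.0 (shut) to 1.0 (fully open); "finger_force": force on a finger pad.
Only numpy, scipy, OpenCV 4.12 (cv2) and the standard library are available. Lean on these libraries where they do the work, as an engineer would, in place of code of your own. Each camera call takes 0.05 s, during which the arm holds its last target. There are 200 camera calls.

## Working session

There is one attempt and no reset: what is moved stays moved. The work goes in short steps, each a Python script; the robot and the scene stay as the last script left them, time stands still between calls to the robot, and variables do not carry over. Pictures are saved under pics/ and viewed, at most 12 in all, crops included, and the job is handed in when it is done.

```bash
mkdir -p pics; cat > h.py <<'E'
import numpy as np, cv2
from workcell import env
from scipy.spatial.transform import Rotation as R
def Rc(p):
    o=np.array(p["orientation"]); 
    return R.from_euler('xyz',o,degrees=True).as_matrix() if o.shape==(3,) else (o if o.shape==(3,3) else R.from_quat(o).as_matrix())
def K(p): return np.array([[p["fx"],0,p["cx"]],[0,p["fy"],p["cy"]],[0,0,1.]])
def proj(p,X):
    X=np.atleast_2d(X); c=(X-np.array(p["position"]))@Rc(p); c=c*[1,-1,-1]
    return cv2.projectPoints(c.reshape(-1,1,3),np.zeros(3),np.zeros(3),K(p),np.array(p["D"],float))[0].reshape(-1,2)
def back(p,uv,z):
    uv=np.array(uv,float).reshape(-1,1,2); n=cv2.undistortPoints(uv,K(p),np.array(p["D"],float)).reshape(-1,2)
    d=np.c_[n[:,0],-n[:,1],-np.ones(len(n))]@Rc(p).T; o=np.array(p["position"])
    return o+d*((z-o[2])/d[:,2])[:,None]
E
python3 - <<'E'
from h import *
np.set_printoptions(precision=4,suppress=True)
for n in ["side","top"]:
    p=env.grab_frame(n); cv2.imwrite(f"pics/{n}0.png",p["image"]); print(n,p["position"],p["orientation"],p["fx"],p["D"])
    for t in ["saw","guard_nose","guard_hinge","fence_face","offcut_bin","push_stick","stick_tip","offcut_strip","offcut_short","offcut_notched","glue_bottle","masking_tape","nail_tin"]:
        print(t,[(np.round(d["xyz"],3).tolist(),round(d["score"],2)) for d in env.search_frame(p,t)[:2]])
        if t in("push_stick","offcut_strip","offcut_short","offcut_notched","offcut_bin"):
            m=env.trace(p,t)
            if m:
                z={"push_stick":.01,"offcut_bin":.074}.get(t,.1)
                c=max(cv2.findContours(m[0]["mask"].astype(np.uint8),0,2)[0],key=cv2.contourArea)
                b=cv2.boxPoints(cv2.minAreaRect(np.float32(back(p,c.reshape(-1,2),z)[:,:2])))
                print("   box",b.round(3).tolist())
print(env.read_state()["clock"])
E
```

```text
side [ 0.1964 -0.7372  0.6165] [ 56.6895   0.1582 -20.1056] 459.8511194673561 [-0.0329  0.      0.      0.      0.    ]
saw [([0.512, -0.062, 0.089], 0.65)]
guard_nose [([0.517, -0.05, 0.155], 0.74)]
guard_hinge []
fence_face [([0.438, -0.049, 0.126], 0.65)]
offcut_bin [([0.461, -0.175, 0.04], 0.9), ([0.562, 0.24, 0.022], 0.23)]
   box [[0.36399999260902405, -0.27300000190734863], [0.5170000195503235, -0.2919999957084656], [0.5379999876022339, -0.12300000339746475], [0.38499999046325684, -0.10400000214576721]]
push_stick [([0.438, -0.292, 0.009], 0.78)]
   box [[0.3269999921321869, -0.2840000092983246], [0.328000009059906, -0.3089999854564667], [0.5669999718666077, -0.30000001192092896], [0.5659999847412109, -0.2750000059604645]]
stick_tip [([0.444, -0.29, 0.007], 0.79), ([0.483, -0.023, 0.101], 0.62)]
offcut_strip [([0.477, -0.084, 0.103], 0.81), ([0.524, -0.046, 0.157], 0.61)]
   box [[0.39899998903274536, -0.12600000202655792], [0.4440000057220459, -0.13300000131130219], [0.4860000014305115, 0.11299999803304672], [0.44200000166893005, 0.12099999934434891]]
offcut_short [([0.481, -
[... 1493 characters left out ...]
0.5, -0.10199999809265137], [0.4749999940395355, -0.050999999046325684]]
offcut_short [([0.475, -0.012, 0.103], 0.44)]
   box [[0.460999995470047, -0.027000000700354576], [0.48899999260902405, -0.03400000184774399], [0.4959999918937683, -0.004000000189989805], [0.46799999475479126, 0.003000000026077032]]
offcut_notched [([0.504, 0.021, 0.103], 0.45)]
   box [[0.4909999966621399, 0.04100000113248825], [0.49399998784065247, 0.004000000189989805], [0.5180000066757202, 0.006000000052154064], [0.5149999856948853, 0.0430000014603138]]
glue_bottle [([0.578, 0.285, 0.096], 0.94), ([0.351, -0.145, 0.002], 0.53)]
masking_tape [([0.543, 0.218, 0.024], 0.89)]
nail_tin [([0.349, -0.144, 0.005], 0.9)]
1.9
```

View pics/top0.png

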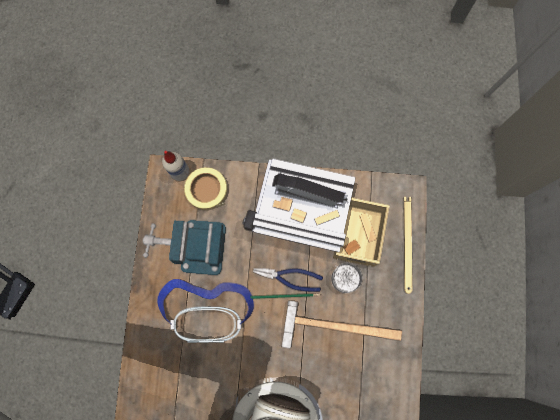

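View pics/side0.png

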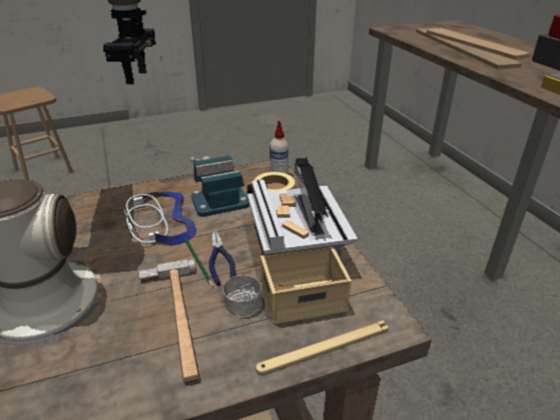

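```bash
python3 - <<'E'
from h import *
np.set_printoptions(precision=4,suppress=True)
s=env.read_state(); print(s["tool_rot"],s["force"])
x,y,z=s["position"]
env.move_straight([x,y,.40],rate=.4)
env.gripper_to(0.0)
env.goto([.50,.03,.42],[180,0,81])
p=env.grab_frame("wrist"); cv2.imwrite("pics/w0.png",p["image"]); print(p["position"],p["orientation"],p["fx"])
for t in ["saw","guard_nose","guard_hinge","fence_face","offcut_strip","offcut_short","offcut_notched"]:
    print(t,[(np.round(d["xyz"],3).tolist(),round(d["score"],2)) for d in env.search_frame(p,t)[:2]])
for t,z in [("offcut_strip",.1),("offcut_short",.1),("offcut_notched",.1),("saw",.09)]:
    m=env.trace(p,t)
    if m:
        c=max(cv2.findContours(m[0]["mask"].astype(np.uint8),0,2)[0],key=cv2.contourArea)
        r=cv2.minAreaRect(np.float32(back(p,c.reshape(-1,2),z)[:,:2])*1000); print(t,r,cv2.boxPoints(r).round(1).tolist())
np.save("w0.npy",p,allow_pickle=True); s=env.read_state(); print(s["clock"],s["joint_positions"],s["force"])
E
```

```text
[179.9999   0.0002 -25.6576] [ 0.0846 -0.5938 -0.3221]
[0.5108 0.0941 0.5827] [-13.8401   0.0465  -8.9896] 330.8109057761233
saw [([0.512, 0.023, 0.087], 0.67)]
guard_nose [([0.532, 0.005, 0.181], 0.67)]
guard_hinge [([0.534, 0.008, 0.182], 0.88), ([0.498, 0.018, 0.1], 0.64)]
fence_face [([0.456, 0.044, 0.121], 0.74)]
offcut_strip []
offcut_short [([0.478, -0.013, 0.098], 0.68)]
offcut_notched [([0.499, 0.022, 0.1], 0.73)]
offcut_strip ((504.7794189453125, 24.951793670654297), (39.82780838012695, 28.111406326293945), 81.01988983154297) [[487.79998779296875, 7.5], [515.5999755859375, 3.0999999046325684], [521.7999877929688, 42.400001525878906], [494.0, 46.79999923706055]]
offcut_short ((479.8753967285156, -12.96591567993164), (30.86475372314453, 26.880584716796875), 80.26744079589844) [[464.0, -25.899999618530273], [490.5, -30.399999618530273], [495.70001220703125, -0.0], [469.20001220703125, 4.5]]
offcut_notched ((504.05255126953125, 25.06644630432129), (39.828041076660156, 26.625579833984375), 81.01840209960938) [[487.79998779296875, 7.5], [514.0999755859375, 3.299999952316284], [520.2999877929688, 42.70000076293945], [494.0, 46.79999923706055]]
7.0417 [ 22.0402   5.3779   5.8457   0.0004 -90.4696 148.9612] [-0.0948  1.0808 -0.3422]
```

View pics/w0.png

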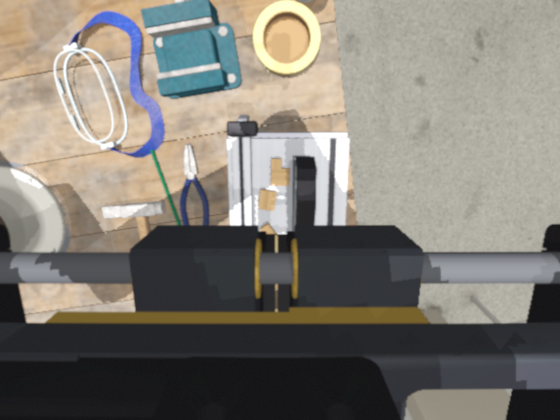

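```bash
cat > ov.py <<'E'
from h import *
def saw2w(P,o,yaw):
    P=np.atleast_2d(P).astype(float); a=np.radians(yaw)
    M=np.array([[np.cos(a),-np.sin(a),0],[np.sin(a),np.cos(a),0],[0,0,1]])
    return P@M.T+np.array([o[0],o[1],0])
T=[[-.09,-.1,.09],[.09,-.1,.09],[.09,.1,.09],[-.09,.1,.09]]
def draw(p,img,o,yaw,sc,off):
    for P,c in [(T,(0,0,255)),]:
        q=((proj(p,saw2w(P,o,yaw))-off)*sc).round().astype(int); cv2.polylines(img,[q],True,c,1)
    return img
E
python3 - <<'E'
from ov import *
np.set_printoptions(precision=4,suppress=True)
w=np.load("w0.npy",allow_pickle=True).item()
c=back(w,[[229,136],[348,133],[229,215],[348,215]],.09); print(c)
p=env.grab_frame("top"); np.save("t0.npy",p,allow_pickle=True)
im=cv2.imread("pics/top0.png")
g=back(p,[[272,161],[355,177],[343,250],[253,232]],.09); print(g)
o=(c[0]+c[1])[:2]/2; d=c[0]-c[1]; yaw=np.degrees(np.arctan2(d[1],d[0])); print(yaw)
yaw=171; a=np.radians(yaw); o=o+.1*np.array([-np.sin(a),np.cos(a)]); print(o)
A=cv2.resize(im[150:270,240:400],None,fx=4.9,fy=4.9,interpolation=cv2.INTER_CUBIC); draw(p,A,o,yaw,4.9,[240,150])
cv2.imwrite("pics/ov1.png",A)
E
```

```text
[[ 0.4398  0.0868  0.09  ]
 [ 0.612   0.0639  0.09  ]
 [ 0.4171 -0.0309  0.09  ]
 [ 0.5989 -0.0596  0.09  ]]
[[ 0.6062  0.0554  0.09  ]
 [ 0.583  -0.1413  0.09  ]
 [ 0.4093 -0.1226  0.09  ]
 [ 0.4341  0.0839  0.09  ]]
172.43841061727068
[ 0.5102 -0.0234]
```

View pics/ov1.png

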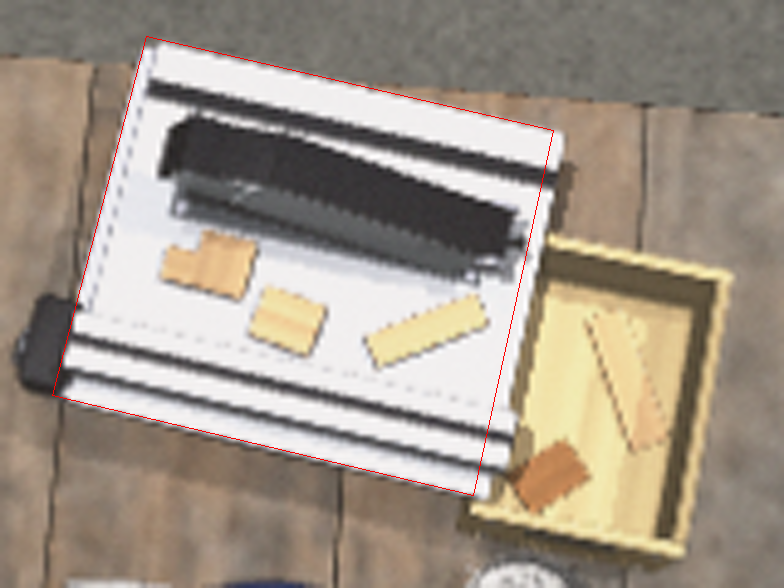

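```bash
cat >> ov.py <<'E'
O=np.array([.508,-.027]); YAW=171.
def w2saw(P):
    P=np.atleast_2d(P).astype(float).copy(); P[:,:2]-=O; a=np.radians(YAW)
    P[:,:2]=P[:,:2]@np.array([[np.cos(a),-np.sin(a)],[np.sin(a),np.cos(a)]]); return P
def S(x,y,z): return saw2w([[x,y,z]],O,YAW)[0]
E
python3 - <<'E'
from ov import *
np.set_printoptions(precision=4,suppress=True)
w=np.load("w0.npy",allow_pickle=True).item(); t=np.load("t0.npy",allow_pickle=True).item()
def pl(p,uv,x=-.02):
    A=w2saw(back(p,[uv],.1))[0];B=w2saw(back(p,[uv],.2))[0]; return A+(B-A)*((x-A[0])/(B[0]-A[0]))
def y_at(p,uv):
    return [w2saw(back(p,[uv],z))[0] for z in (.1,.15,.2,.25)]
print("wrist nose front top", np.array(y_at(w,[303,157])))
f=lambda u,v:[240+u/4.9,150+v/4.9]
print("top nose",np.array(y_at(t,f(178,138))))
print("pl", pl(t,f(178,138)))
for n,us in {"strip":[(368,343),(476,294),(488,322),(378,368)],"short":[(263,286),(326,304),(310,356),(249,337)],"notch":[(200,231),(257,240),(242,300),(162,281)],"fence":[(78,318),(511,424)]}.items():
    z=.12 if n=="fence" else .1
    print(n,w2saw(back(t,[f(*u) for u in us],z))[:,:2].tolist())
print("bin",w2saw(back(t,[f(545,237),f(733,272),f(685,556),f(465,520)],.074))[:,:2])
E
```

```text
wrist nose front top [[-0.0227 -0.0722  0.1   ]
 [-0.0187 -0.0771  0.15  ]
 [-0.0147 -0.0821  0.2   ]
 [-0.0106 -0.0871  0.25  ]]
top nose [[-0.0429 -0.076   0.1   ]
 [-0.029  -0.0716  0.15  ]
 [-0.015  -0.0673  0.2   ]
 [-0.0011 -0.063   0.25  ]]
pl [-0.02   -0.0688  0.1822]
strip [[0.03203861492250936, 0.03295998248748104], [-0.002413182056793555, 0.07662963268464508], [0.009266812703204012, 0.08488176084064183], [0.04241530643543413, 0.040066075761536056]]
short [[0.017202771522787114, -0.020470617010712622], [0.01864342165908153, 0.009909933190941474], [0.04430711249034732, 0.008290487115222959], [0.04223653779587, -0.0211569712497958]]
notch [[-0.0014773271939905132, -0.055159490157100116], [-0.003537572147395451, -0.028289169159294133], [0.025973268497277317, -0.028394216118957587], [0.025942754475309436, -0.0666373893430048]]
fence [[0.05600371367755209, -0.09805553731965592], [0.057373041473382354, 0.10375354861956482]]
bin [[-0.0438  0.1043]
 [-0.0483  0.1959]
 [ 0.0906  0.2   ]
 [ 0.098   0.0961]]
```

```bash
python3 - <<'E'
from ov import *
np.set_printoptions(precision=4,suppress=True)
def st(l):
    s=env.read_state(); print(l,round(s["clock"],2),w2saw(s["position"])[0],np.array(s["force"]))
Y=[180,0,81]
env.goto(S(-.02,-.058,.24),Y); st("above")
print(env.move_straight(S(-.02,-.058,.14),rate=.06,force_limit=3)); st("touch")
print(env.move_straight(S(-.02,-.064,.127),rate=.04,force_limit=25)); st("down")
print(env.move_straight(S(-.02,-.064,.122),rate=.03,force_limit=20)); st("press")
env.move_straight(S(-.02,-.066,.3),rate=.4)
env.goto(S(.0,-.30,.33),Y)
p=env.grab_frame("top"); np.save("t1.npy",p,allow_pickle=True)
A=cv2.resize(p["image"][150:270,240:400],None,fx=4.9,fy=4.9,interpolation=cv2.INTER_CUBIC)
q=((proj(p,saw2w([[.0515,-.1,.12],[.0515,.1,.12],[-.0075,.0,.09],[-.0075,-.074,.129],[-.0325,-.074,.129]],O,YAW))-[240,150])*4.9).astype(int)
for u in q: cv2.circle(A,tuple(map(int,u)),3,(0,0,255),-1)
draw(p,A,O,YAW,4.9,[240,150]); cv2.imwrite("pics/t1.png",A); st("end")
E
```

```text
above 7.86 [-0.0211 -0.0582  0.2415] [-0.1493 -0.1353  0.3725]
False
touch 9.68 [-0.0201 -0.0579  0.1403] [-0.0413  1.207  -0.0992]
False
down 10.18 [-0.0215 -0.0639  0.1302] [-3.8344 -0.5038 16.0003]
True
press 10.39 [-0.0216 -0.0637  0.1305] [-3.7667  0.756  12.2952]
end 11.96 [-0.0002 -0.2985  0.3295] [-0.5215  0.1023  0.0652]
```

View pics/t1.png

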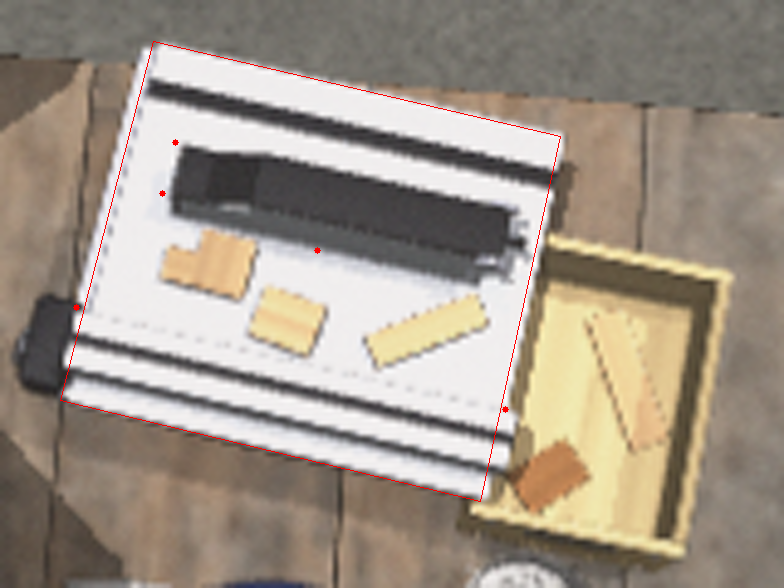

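```bash
cat >> ov.py <<'E'
H=.0045; G=-.070; TL=15.
def st(l):
    s=env.read_state(); print(l,round(s["clock"],2),np.round(w2saw(s["position"])[0],4),np.round(s["force"],2),round(s["opening"],3),np.round(s["finger_force"],1),flush=True)
def tip(x,y,z,yaw=None,tl=TL):
    """TCP pose putting stick_tip at saw (x,y) and height z over the table, stick yaw in world, tool lean = tl-TL"""
    yaw=YAW+90 if yaw is None else yaw
    yaw=(yaw+180)%360-180
    r=R.from_euler('xyz',[0,tl,yaw],degrees=True)
    return S(x,y,.09+z)+r.apply([G-.12,0,H]), [180,tl-TL,yaw]
E
python3 - <<'E'
from ov import *
np.set_printoptions(precision=4,suppress=True)
g=np.array([.4465,-.289,0])+R.from_euler('z',2,degrees=True).apply([G,0,H]); ori=[180,-TL,2]
env.gripper_to(.5)
env.goto(g+[0,0,.15],ori); st("above")
env.move_straight(g+[0,0,.03],rate=.2)
print(env.move_straight(g,rate=.05,force_limit=6)); st("at")
env.gripper_to(0,grasp_force=30); st("grip")
env.move_straight(g+[0,0,.2],rate=.2); st("up")
p=env.grab_frame("top"); np.save("t2.npy",p,allow_pickle=True)
q=env.grab_frame("side")
cv2.imwrite("pics/t2.png",np.hstack([cv2.resize(p["image"][170:370,330:470],(400,571)),cv2.resize(q["image"][180:400,200:480],(400,571))]))
E
```

```text
above 15.13 [0.0876 0.2815 0.1548] [-0.06  0.33 -0.01] 0.497 0.0
False
at 16.63 [0.0884 0.2818 0.0044] [ 0.67 -0.71  0.93] 0.5 0.0
grip 17.22 [0.0884 0.2817 0.0047] [0.3  0.24 2.28] 0.205 30.0
up 18.37 [0.0894 0.2814 0.2032] [-0.14  0.43 -1.43] 0.201 30.0
```

View pics/t2.png

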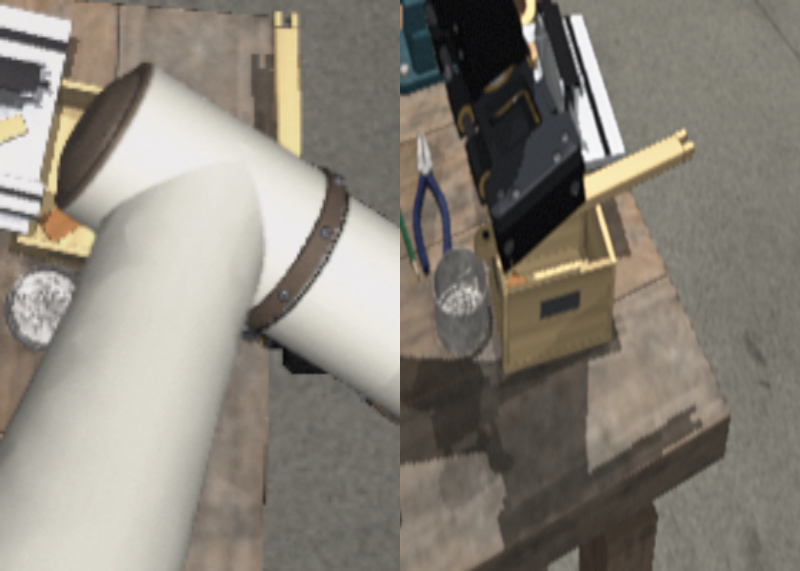

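```bash
python3 - <<'E'
from ov import *
np.set_printoptions(precision=4,suppress=True)
s=env.read_state(); x=np.array(s["position"])
env.move_straight([x[0],x[1],.30],rate=.3)
P,o=tip(.011,.040,.12); env.goto(P,o); st("above")
P,_=tip(.011,.040,.015); env.move_straight(P,rate=.15)
P,_=tip(.011,.040,.0035); print(env.move_straight(P,rate=.03,force_limit=3)); st("low")
P,_=tip(.011,.114,.0035); print(env.move_straight(P,rate=.06,force_limit=4)); st("pushed")
p=env.grab_frame("top"); np.save("t3.npy",p,allow_pickle=True); q=env.grab_frame("side")
cv2.imwrite("pics/t3.png",np.hstack([cv2.resize(p["image"][150:270,240:400],(400,300)),cv2.resize(q["image"][140:320,220:400],(300,300))]))
E
```

```text
above 21.25 [ 0.011  -0.142   0.2634] [-0.34 -0.1  -0.85] 0.201 30.0
False
low 22.63 [ 0.011  -0.1423  0.1469] [-0.79 -0.6  -0.77] 0.199 30.0
False
pushed 24.02 [ 0.011  -0.0686  0.147 ] [ 0.44 -0.08 -0.77] 0.199 30.0
```

View pics/t3.png

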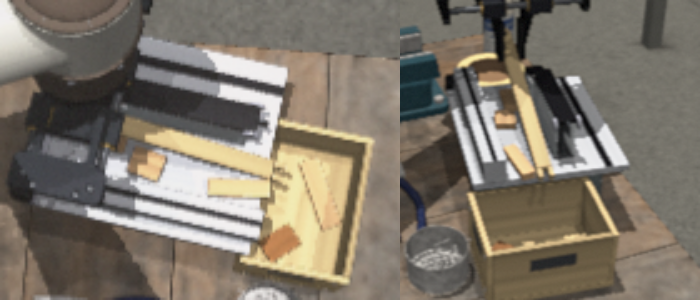

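```bash
cat >> ov.py <<'E'
def pix(p,uvs,z=.1): return np.round(w2saw(back(p,uvs,z))[:,:2]*1000,1).tolist()
def look(names,n,p=None):
    p=p or env.grab_frame("top"); cv2.imwrite(f"pics/{n}.png",cv2.resize(p["image"][150:270,240:400],None,fx=4.9,fy=4.9,interpolation=cv2.INTER_CUBIC))
    for t in names:
        for m in env.trace(p,t)[:2]:
            c=max(cv2.findContours(m["mask"].astype(np.uint8),0,2)[0],key=cv2.contourArea)
            b=cv2.boxPoints(cv2.minAreaRect(np.float32(w2saw(back(p,c.reshape(-1,2),.1))[:,:2]*1000)))
            print(t,round(m["score"],2),b.round(0).tolist())
E
python3 - <<'E'
from ov import *
f=lambda u,v:[240+u/2.5,150+v/2.5]
print(pix(np.load("t3.npy",allow_pickle=True).item(),[f(208,181),f(208,196),f(270,179),f(270,196)]))
P,o=tip(.011,.105,.05); env.move_straight(P,rate=.2)
P,o=tip(.038,-.03,.05); env.move_straight(P,rate=.2)
look(["offcut_strip","offcut_short","offcut_notched"],"t4"); st("")
E
```

```text
[[33.1, 52.0], [46.6, 55.0], [18.1, 106.4], [33.4, 109.6]]
offcut_strip 0.74 [[22.0, 106.0], [29.0, 51.0], [46.0, 53.0], [39.0, 108.0]]
offcut_short 0.64 [[16.0, -19.0], [42.0, -23.0], [46.0, 6.0], [20.0, 9.0]]
offcut_short 0.62 [[-50.0, 85.0], [-46.0, -77.0], [-5.0, -76.0], [-9.0, 86.0]]
offcut_notched 0.54 [[-4.0, -64.0], [14.0, -65.0], [17.0, -31.0], [-1.0, -29.0]]
 25.54 [ 0.0378 -0.2113  0.1936] [0.63 0.18 0.03] 0.203 30.0
```

View pics/t4.png

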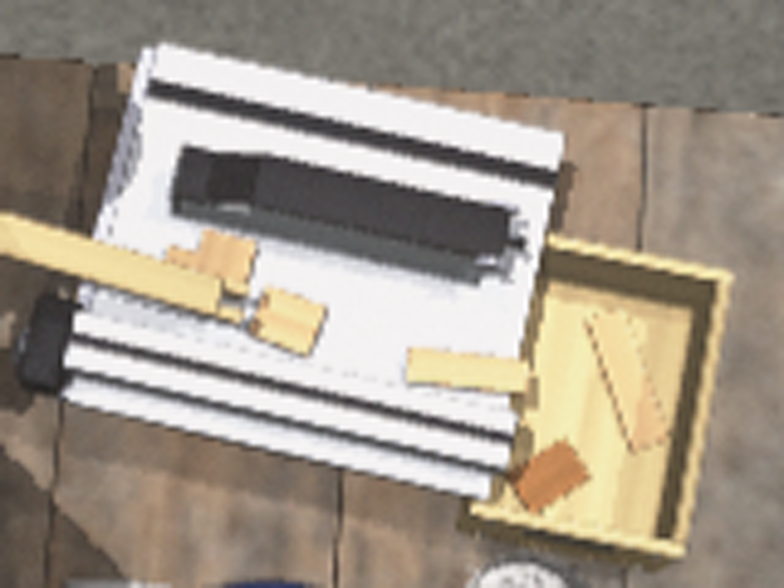

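```bash
python3 - <<'E'
from ov import *
def mv(x,y,z,rate,fl=None):
    r=env.move_straight(tip(x,y,z)[0],rate=rate,force_limit=fl); 
    if fl: st((x,y,r))
    return r
mv(.036,.043,.05,.2); mv(.036,.043,.015,.15); mv(.036,.043,.003,.03,3); mv(.035,.114,.003,.06,4)
mv(.035,.105,.05,.2); mv(.037,-.025,.05,.2)
env.grab_frame("top")
mv(.037,-.025,.018,.1)
if not mv(.037,-.025,.003,.025,2.5):
    mv(.036,.0,.003,.05,4); mv(.031,.03,.003,.06,4); mv(.031,.114,.003,.06,4)
mv(.031,.105,.05,.2); mv(.014,-.08,.05,.2)
look(["offcut_strip","offcut_short","offcut_notched"],"t5"); st("")
E
```

```text
(0.036, 0.043, False) 26.99 [ 0.036  -0.1393  0.1465] [-0.32 -0.5  -1.03] 0.198 30.0
(0.035, 0.114, False) 28.32 [ 0.0349 -0.0686  0.1465] [-0.08  0.13 -0.79] 0.202 30.0
(0.037, -0.025, False) 30.78 [ 0.037  -0.2074  0.1465] [ 0.44  0.34 -0.57] 0.201 30.0
(0.036, 0.0, False) 31.43 [ 0.0359 -0.1822  0.1467] [ 0.15  0.45 -0.21] 0.197 30.0
(0.031, 0.03, False) 32.09 [ 0.0309 -0.1521  0.1466] [-0.15 -0.41 -0.5 ] 0.199 30.0
(0.031, 0.114, False) 33.64 [ 0.0309 -0.0686  0.1465] [ 1.07  0.55 -0.39] 0.195 30.0
offcut_strip 0.48 [[-19.0, -265.0], [2.0, -266.0], [13.0, -83.0], [-8.0, -82.0]]
offcut_short 0.72 [[29.0, 144.0], [35.0, 117.0], [57.0, 122.0], [52.0, 148.0]]
offcut_short 0.59 [[2.0, -274.0], [67.0, -278.0], [73.0, -182.0], [8.0, -177.0]]
offcut_notched 0.48 [[-2.0, -31.0], [-1.0, -69.0], [26.0, -68.0], [25.0, -30.0]]
 35.31 [ 0.0139 -0.2614  0.1938] [-0.28 -0.03 -1.01] 0.2 30.0
```

View pics/t5.png

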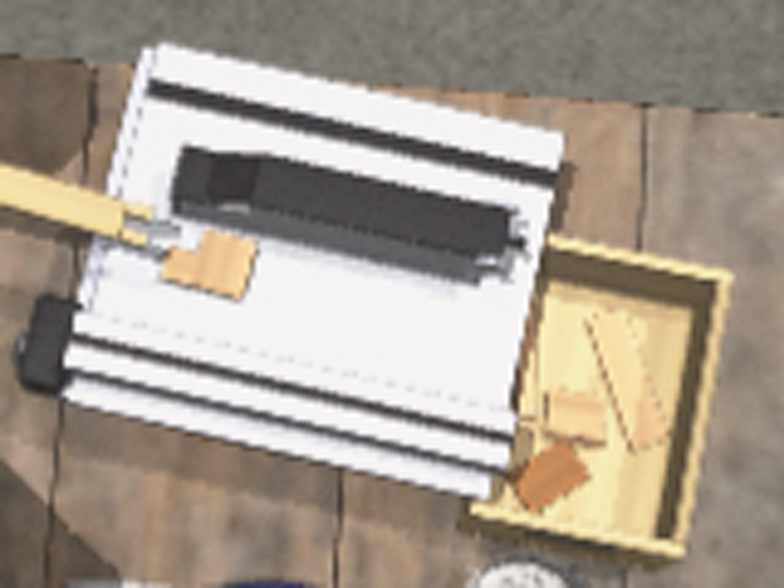

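```bash
python3 - <<'E'
from ov import *
def mv(x,y,z,rate,fl=None):
    r=env.move_straight(tip(x,y,z)[0],rate=rate,force_limit=fl); 
    if fl: st((x,y,r))
    return r
mv(.017,-.077,.018,.15); mv(.017,-.077,.003,.03,3)
mv(.018,.02,.003,.06,4) or mv(.018,.114,.003,.06,4)
mv(.018,.105,.06,.2); mv(.018,-.0,.10,.2)
look(["offcut_strip","offcut_short","offcut_notched"],"t6"); st("")
q=env.grab_frame("side")
a=cv2.imread("pics/t6.png"); b=q["image"][160:330,220:390]
cv2.imwrite("pics/t6b.png",np.hstack([cv2.resize(a[180:588,250:],(390,298)),cv2.resize(b,(400,400))[:298] if 0 else cv2.resize(b,(298,298))]))
E
```

```text
(0.017, -0.077, False) 36.33 [ 0.0169 -0.2594  0.1465] [-0.09 -1.04 -0.27] 0.198 30.0
(0.018, 0.02, False) 38.09 [ 0.018  -0.1626  0.1465] [-0.31 -0.17  0.04] 0.2 30.0
(0.018, 0.114, False) 39.81 [ 0.018  -0.0686  0.1465] [ 0.32 -0.1  -0.64] 0.2 30.0
offcut_strip 0.57 [[9.0, 107.0], [11.0, 98.0], [50.0, 106.0], [48.0, 115.0]]
offcut_short 0.63 [[43.0, 120.0], [54.0, 118.0], [58.0, 147.0], [47.0, 149.0]]
offcut_notched 0.73 [[16.0, 126.0], [41.0, 120.0], [50.0, 157.0], [25.0, 163.0]]
 41.16 [ 0.0182 -0.1812  0.243 ] [ 0.5   0.1  -0.72] 0.199 30.0
```

View pics/t6b.png

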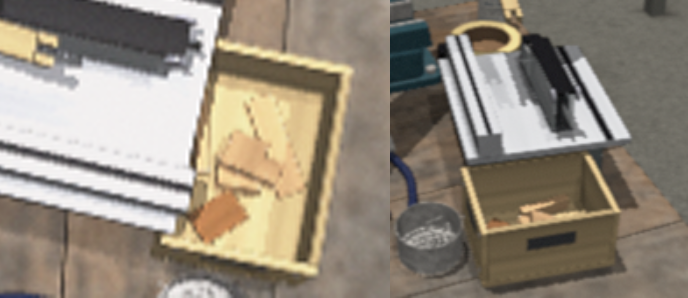

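```bash
python3 - <<'E'
from ov import *
s=env.read_state(); x=np.array(s["position"]); env.move_straight([x[0],x[1],.33],rate=.3)
g=np.array([.4465,-.289,0])+R.from_euler('z',2,degrees=True).apply([G,0,H]); ori=[180,-TL,2]
env.goto(g+[0,0,.28],ori); st("above")
env.move_straight(g+[0,0,.02],rate=.25)
print(env.move_straight(g+[0,0,.0004],rate=.03,force_limit=4)); st("low")
env.gripper_to(.45); env.dwell(.2); st("rel")
env.move_straight(g+[0,0,.2],rate=.2)
env.goto([.40,-.10,.42],[180,0,-9]); st("")
q=env.grab_frame("side"); w=env.grab_frame("wrist")
for t in ["offcut_strip","offcut_short","offcut_notched","push_stick"]: 
    for n,p in (("w",w),("s",q)): print(t,n,[(np.round(d["xyz"],3).tolist(),round(d["score"],2)) for d in env.search_frame(p,t)[:2]])
cv2.imwrite("pics/f.png",np.hstack([cv2.resize(w["image"],(440,330)),cv2.resize(q["image"][150:390,230:470],(330,330))]))
E
```

```text
above 44.02 [0.0883 0.2815 0.2843] [-0.59 -0.05 -1.43] 0.199 30.0
True
low 45.88 [0.0888 0.2817 0.0046] [-1.27  0.77  4.16] 0.202 30.0
rel 46.77 [0.0895 0.2814 0.0042] [-0.45 -0.51 -0.55] 0.452 0.0
 49.04 [0.0955 0.0891 0.4185] [-0.45  0.03  0.43] 0.449 0.0
offcut_strip w [([0.479, -0.133, 0.021], 0.66), ([0.456, -0.286, 0.012], 0.31)]
offcut_strip s [([0.488, -0.138, 0.024], 0.58)]
offcut_short w [([0.45, -0.155, 0.02], 0.45)]
offcut_short s []
offcut_notched w [([0.464, -0.17, 0.027], 0.71)]
offcut_notched s []
push_stick w [([0.455, -0.286, 0.01], 0.96)]
push_stick s [([0.439, -0.293, 0.01], 0.7)]
```

View pics/f.png

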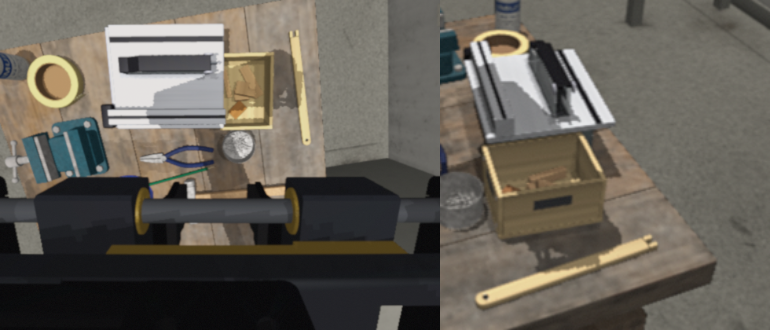

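```bash
python3 - <<'E'
from ov import *
env.gripper_to(0.0); Y=[180,0,81]
env.goto(S(-.017,-.066,.22),Y); env.move_straight(S(-.017,-.066,.14),rate=.15)
print(env.move_straight(S(-.017,-.066,.122),rate=.03,force_limit=25)); st("press")
env.move_straight(S(-.017,-.066,.3),rate=.3); st("up")
env.close_job()
E
```

```text
True
press 52.86 [-0.0176 -0.0661  0.1294] [-2.38  1.06  7.23] 0.006 3.2
up 53.58 [-0.0164 -0.066   0.2991] [-0.37  0.6  -0.44] 0.004 0.0
the job is handed in; nothing more can be done
```

The job is handed in at about 54 s of the 72 s allowed: the guard is pressed down to its stop, all three offcuts are in the bin, and the push stick lies flat on the bench where it started; the judge's verdict wasn't shown.

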